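Level the sprung shelf with spirit level and thumb wheel

ROBOT

A 7-joint arm with a two-finger parallel gripper is mounted at the origin on the work surface; the furniture and walls round the work are solid. World frame = base frame: x ahead of the robot, y to its left, z up, the work surface at z = 0. Lengths are in m, angles in rad, forces in N, time in s.
With the tool pointing down it reaches from about 0.4 to 0.875 m from the base axis. Payload 19.3 kg.
Tool frame: the origin (TCP) lies midway between the tips of the shut fingers; the grasp point (between the pads) lies behind it (grip_point_offset is the z of the grasp point in the tool frame, in m); z points along the fingers, y is the line along which they close (so a half turn about z gives the same grasp; the last joint's range is limited). The gripper opens to 85 mm and grips with 20 to 120 N. Pads are 22 mm wide; open, the fingers measure 114 mm over their backs; the gripper's body (76 mm by 85 mm) begins 54 mm behind the grasp point. The pads swing forward as they close: fully open they stand 13 mm farther back than shut.
Start: joints at [-1.266, 0.521, -0.036, 1.599, 0.021, 1.021, -0.113], TCP at [0.229, 0.582, 0.231] pointing down, gripper open.
Joint ranges: [-2.91, 2.91], [-0.3, 2.13], [-1.5, 1.42], [0.17, 2.43], [-1.26, 4.41], [0.16, 1.93], [-2.52, 2.52]. Speed limits (rad/s): [1.89, 1.89, 2.39, 2.39, 3.01, 3.01, 3.01].

INTERFACE

Orientations are given as a unit quaternion [x, y, z, w].
In Python, from station import sense, camera, camera_info, hand_in, find_in, tip_of, grip_point_offset gives the robot as it stands.
- The arm moves only by the tool servo_tool, never from a script. Its argument "deltas" is a list of rows, each a list of 4 numbers: the shift along the tool's x, y, z each as a share of 0.2 m, from -1 to 1, then the turn about the tool's z as a share of 90 degrees, from -1 to 1. In form: [[dx, dy, dz, spin], ...]. A call has 1 to 20 rows; each row is the pose to reach, as a shift and turn from the pose commanded when the call began, along the tool's axes at that moment; what a row does not reach only later rows make up. A row lasts 1/12 s, in which the tool goes at most 41.7 mm and 7.16 degrees, less where a joint would pass 70% of its speed; a pose out of reach is approached as far as the arm can. A call with a number of a shift or a turn outside -1 to 1 is refused whole. A call with a gripper value outside its range is refused whole. "fingers" is the opening, from 0 (shut) to 1 (fully open), set as the call begins (left out, the last holds). The fingers move at their own pace and stop on an object; "newtons" is the grip in N (left out, the last holds). Time passes only in rows, so rows that repeat a pose let the fingers close. It gives the time, the measured TCP pose, the force, the opening and the grip force at its end, in the units of the state.
- sense(): the state, without advancing time (a new reading comes with each control period).
- camera(name): name is "side" or "top"; returns (picture, depth): 400x640x3 uint8, red, green, blue; 400x640 float32, m along the optical axis (not along the pixel's ray), 0 where there is no reading.
- camera_info(name): a dict with "fx", "fy", "cx", "cy" (pixels), "k1" (the pictures are not rectified: a ray, as slopes to the right and down, at radius r is drawn at 1 + k1 r^2 times it, then the intrinsics apply), "eye" and "orientation" of the camera in the world. Camera axes: x right, y down, z forward; pixel columns grow to the right and rows downward; lengths in m; the calibration is good to about 2 mm. A picture is of the moment at which its call begins. camera_info takes no time and is no camera call.
- hand_in(): hands the job in; it is judged then, once.
Trained networks look in the newest picture that a camera, given by its name, has taken for a name from the list of things; names that differ only in an ending like _2 or _b are one class to them, and where a whole thing is asked for, a point or a joint stands for the part that bears it (a point fixed in the world has none). Each returns a list of dicts, best first, with "score" (0 to 1); they miss things now and then, are a little off and sometimes report something else, mostly with a low value. They report only what shows in the picture. A call takes as long as a camera call. They do not tell look-alikes from the thing itself.
- find_in(camera, target): "box" ([left, top, width, height] in pixels, round what is visible of it).
- tip_of(camera, target): "position" ([column, row] in pixels: a listed point, or the origin of a listed thing).
The state is a dict: "time_s": time; "q": joint angles; "qd": joint speeds; "effort": joint torques, N m; "ee_pos": TCP position; "eef_rot": TCP orientation; "ft_force": force on the tool from outside, world axes, zero at the start; "wrist_torque": the same for the moment, N m; "grip_width": finger opening in m; "grip_force": force on a finger pad.
Only numpy, scipy, OpenCV 4.12 (cv2) and the standard library are available. Lean on these libraries where they do the work, as an engineer would, in place of code of your own. Each camera call takes 0.05 s, during which the arm holds its last target. There are 200 camera calls.

TASK

Lay the yellow spirit level in the pocket on the little sprung shelf, then set the shelf level with the red thumb wheel of its foot: the empty shelf rides up on its spring, so the bubble counts only while you press the spirit level down firmly enough that the foot stands on its pad. Finish holding: the program ends with the fingers still pressing down on the spirit level, foot on its pad, and the bubble at rest between the two black lines. Leave the small card box, the eraser and the charger where they are.

Things in the scene. Friction and masses are not known exactly. Their poses are not given: they have to be found in the camera images.
- spirit_level: yellow bar level, loose, 160 (x) x 26 (y) x 34 (z) mm, 0.2 kg; origin at the centre of its underside, x along the bar, z up. The last 40 mm at either end have the full height (flat tops to press on, centred 61 mm from the middle); between them the body is 20 mm high and carries a green vial, 14 mm thick, top at 33 mm. May lie in the pocket either way round
- vial_centre (a point): middle of the vial's top, 33 mm above the underside of the spirit level: halfway between the two black lines (14 mm either side)
- bubble (a joint): white bubble, 20 mm long: offset in m from the vial's middle along the spirit level's x, within +-0.025; + means the +x end is higher. 1.1 mm per 0.001 rad of tilt (19 mm a degree), settles in about 0.8 s, sticks at the vial's end beyond 0.023 rad (as while the shelf is not pressed). Between the lines means within +-0.004
- shelf_frame: grey steel base of the shelf, fixed to the table, 110 (x) x 320 (y) x 60 (z) mm; origin at the centre of its underside. The hinge runs along its x at y = +140 mm, z = 50 mm (two posts at the +y end).
- board: wooden board 120 (x) x 275 (y) x 14 mm; origin on the hinge axis, whence it runs to -y (-10 to -285 mm); top 14 mm above the origin, about 64 mm over the table. The spring holds the -y end up 2 degrees (9 mm at the foot); with the spirit level on it, about 2 to 5 N on that push it down until the foot stands on its pad and stops it hard
- pocket (a point): centre of the pocket's floor on the board's top, 105 mm from the hinge towards the foot; axes as the board. Pocket 168 (board y) x 32 (board x) mm within black stops 8 mm high: end stops, and side stops 43 to 73 mm from the middle (sides open for fingers between). The spirit level lies in it flat, along the board's y
- wheel_grip (a point): axis of the red thumb wheel (40 mm wide, 22 high, top 30 over the board) at mid-height, 19 mm over the board, 245 mm from the hinge. Stays where left (0.1 N m friction), at a constant height. Anticlockwise from above lowers that end, clockwise raises it: 0.0122 rad of shelf tilt, 13.5 mm of bubble per rad. Starts 0.6 to 1.4 rad too far clockwise
- foot: steel levelling foot under the wheel, with a round black sole of 30 mm; origin at the centre of the sole's underside
- landing_pad: round black rubber pad of 44 mm, 6 mm thick, on the base, where the foot lands; origin at the centre of its underside
- card_box: small printed card box 88 x 60 x 19 mm, bystander; origin at the centre of its underside
- eraser: white eraser in a green sleeve 21 x 52 x 12 mm, bystander; origin at the centre of its underside
- usb_charger: white charger cube 46 x 42 x 42 mm, bystander; origin at the centre of its underside
Things that resemble listed ones, but are neither listed nor needed, are in the scene too. Several things have the shape of the spirit_level; the one meant has the colours described above.

How it is judged:
By the outcome, as a careful person would: the job done as asked, in the order asked, and still so for the second after the job is handed in, while the arm keeps its last pose, push and grip.
It also fails if it takes over 54 s, if anything falls off the work surface, if the arm or the gripper's body presses on something with over 40 N, if the wrist force passes 120 N, or if a joint passes its speed limit or range.

## Working session

There is one attempt and no reset: what is moved stays moved. The work goes in short steps, Python scripts to look and compute and a tool call to move; the robot and the scene stay as the last step left them, time stands still between calls to the robot, and variables do not carry over. Pictures are saved under pics/ and viewed, at most 10 in all, crops included, and the job is handed in when it is done.

Besides the shell and the picture viewer there is one more tool, called after "Emit:" by a JSON object that holds its "method" and its "body", one argument or row to a line. servo_tool: Moves the arm, as the interface text tells. Its arguments: {"type":"object","properties":{"deltas":{"type":"array"},"fingers":{"type":"number"},"newtons":{"type":"number"}},"required":["deltas"]}

```bash
ls; mkdir -p pics
cat > h.py <<'E'
import numpy as np, cv2
from scipy.spatial.transform import Rotation as R
from station import *
def pix2w(info,u,v,d=None,z=None):
    K=np.array([[info['fx'],0,info['cx']],[0,info['fy'],info['cy']],[0,0,1]])
    x,y=(u-info['cx'])/info['fx'],(v-info['cy'])/info['fy']
    a,b=x,y
    for _ in range(20):
        s=1+info['k1']*(a*a+b*b); a,b=x/s,y/s
    r=R.from_quat(info['orientation']).apply([a,b,1]); e=np.array(info['eye'])
    if z is not None: d=(z-e[2])/r[2]
    return e+d*r
E
python3 - <<'E'
from h import *
for n in ['side','top']:
    p,d=camera(n); i=camera_info(n); print(n,i)
    np.savez(f'pics/{n}0.npz',p=p,d=d); cv2.imwrite(f'pics/{n}0.png',p[:,:,::-1])
    for t in ['spirit_level','board','wheel_grip','shelf_frame','card_box','eraser','usb_charger']:
        print(t,[(np.round(f['box']).tolist(),round(f['score'],2)) for f in find_in(n,t)[:4]],[(np.round(f['position'],1).tolist(),round(f['score'],2)) for f in tip_of(n,t)[:4]])
    print('pocket',[(f['position'],f['score']) for f in tip_of(n,'pocket')[:3]])
s=sense();print(s['ee_pos'],s['eef_rot'],s['time_s'],s['ft_force'],grip_point_offset)
E
```

```text
pics
side {'fx': 427.20538307535196, 'fy': 427.20538307535196, 'cx': 313.89327694273027, 'cy': 197.10209843739315, 'k1': -0.01611839444075648, 'eye': array([ 0.10720613, -0.64127449,  0.60372223]), 'orientation': array([ 0.84801157, -0.24736557,  0.13339772, -0.4493236 ])}
spirit_level [([227.0, 177.0, 65.0, 24.0], 0.95), ([206.0, 207.0, 46.0, 59.0], 0.94)] [([233.1, 237.7], 0.87), ([262.7, 194.0], 0.69)]
board [([319.0, 202.0, 126.0, 98.0], 0.72), ([392.0, 257.0, 23.0, 22.0], 0.2)] [([340.7, 208.4], 0.97)]
wheel_grip [([390.0, 256.0, 24.0, 23.0], 0.84), ([229.0, 176.0, 64.0, 25.0], 0.29)] [([404.4, 267.5], 0.57)]
shelf_frame [([314.0, 200.0, 132.0, 134.0], 0.66)] [([367.9, 266.1], 0.56)]
card_box [([293.0, 159.0, 23.0, 19.0], 0.84)] [([305.5, 172.4], 0.72)]
eraser [([294.0, 281.0, 16.0, 28.0], 0.6)] [([301.1, 297.8], 0.5), ([257.7, 180.1], 0.35)]
usb_charger [([330.0, 176.0, 21.0, 23.0], 0.84)] [([340.2, 192.0], 0.53)]
pocket [([364.5, 230.1], 0.57), ([259.8, 192.8], 0.21)]
top {'fx': 441.3714808248857, 'fy': 441.3714808248857, 'cx': 319.58752417567644, 'cy': 196.3571420634239, 'k1'
[... 235 characters left out ...]
)] [([232.7, 205.7], 0.83), ([290.1, 263.6], 0.78)]
board [([332.0, 138.0, 129.0, 72.0], 0.71)] [([328.9, 164.4], 0.83)]
wheel_grip [([434.0, 170.0, 19.0, 17.0], 0.57)] [([441.6, 179.5], 0.55)]
shelf_frame [([316.0, 142.0, 144.0, 72.0], 0.85), ([220.0, 169.0, 25.0, 72.0], 0.38)] [([386.4, 181.9], 0.88)]
card_box [([200.0, 122.0, 43.0, 38.0], 0.91)] [([224.2, 141.4], 0.95)]
eraser [([382.0, 241.0, 21.0, 20.0], 0.65)] [([393.1, 248.2], 0.5)]
usb_charger [([268.0, 121.0, 21.0, 22.0], 0.69)] [([279.3, 132.5], 0.74)]
pocket [([383.2, 171.7], 0.84)]
[0.22879309 0.58158293 0.23126386] [ 1.86294536e-01  9.82493940e-01 -5.82549619e-05 -3.55426971e-06] 1.6 [-0.16031566 -0.53539583 -0.16172495] -0.0187
```

View pics/top0.png

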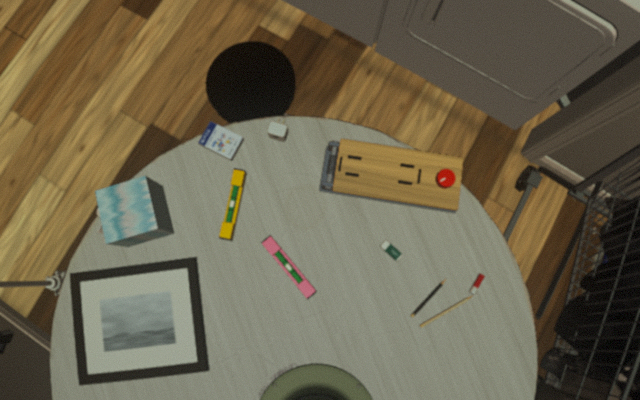

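View pics/side0.png

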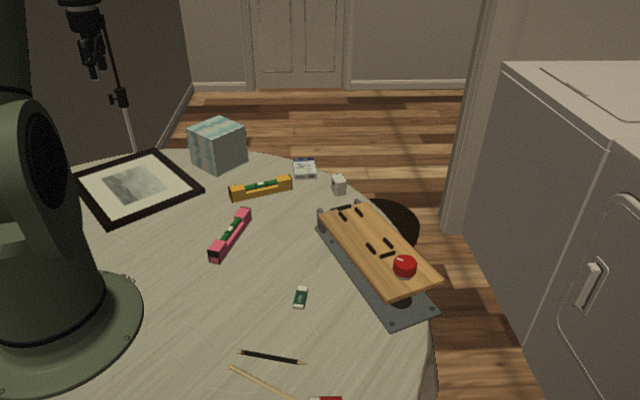

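The top view shows the yellow level at about (232,205), ends at (238,171) and (226,239). The shelf has its hinge end at (332,165) and the red wheel at (445,178). The pink level at (290,265) is a decoy. The side view agrees, with yellow at (261,188) and the wheel at (404,266).

```bash
cat > m.py <<'E'
from h import *
def mask(p,kind):
    h=cv2.cvtColor(p,cv2.COLOR_RGB2HSV).astype(int); H,S,V=h[...,0],h[...,1],h[...,2]
    if kind=='yel': return ((H>18)&(H<32)&(S>190)&(V>90)).astype(np.uint8)
    if kind=='red': return (((H<5)|(H>175))&(S>190)&(V>90)).astype(np.uint8)
    if kind=='blk': return (V<45).astype(np.uint8)
def blobs(m,roi,amin):
    k=np.zeros_like(m); x,y,w,h=roi; k[y:y+h,x:x+w]=m[y:y+h,x:x+w]
    n,l,s,c=cv2.connectedComponentsWithStats(k)
    return [(l==i,s[i],c[i]) for i in range(1,n) if s[i][4]>=amin]
E
python3 - <<'E'
from m import *
i=camera_info('top'); f=np.load('pics/top0.npz'); p,d=f['p'],f['d']
for kind,roi,z,a in [('yel',(205,155,50,100),.03,20),('red',(425,160,40,40),.105,50),('blk',(330,140,125,60),.08,3)]:
    for m,s,c in blobs(mask(p,kind),roi,a):
        v,u=np.nonzero(m); W=np.array([pix2w(i,uu,vv,z=z) for uu,vv in zip(u,v)])[:,:2]
        dd=[pix2w(i,uu,vv,d=d[vv,uu])[2] for uu,vv in zip(u,v) if d[vv,uu]>0]
        r=cv2.minAreaRect((W*1000).astype(np.float32))
        print(kind,s.tolist(),c.round(1),W.mean(0).round(4),'z',np.round(np.median(dd),4) if dd else None,[np.round(x,1) for x in r])
# board height
for uv in [(360,185),(420,190),(390,172),(400,220),(232,205),(447,195)]:
    print(uv,pix2w(i,*uv,d=d[uv[1],uv[0]]).round(4))
for n,t in [('top','pocket'),('top','wheel_grip'),('side','pocket'),('side','wheel_grip'),('top','board'),('side','board')]:
    uv=dict(pocket=((383.2,171.7),(364.5,230.1)),wheel_grip=((441.6,179.5),(404.4,267.5)),board=((328.9,164.4),(340.7,208.4)))[t][n=='side']
    print(n,t,pix2w(camera_info(n),*uv,z=dict(pocket=.0677,wheel_grip=.092,board=.05)[t]).round(4))
j=camera_info('side'); f=np.load('pics/side0.npz'); p,d=f['p'],f['d']
for kind,roi,z,a in [('yel',(220,170,80,40),.03,20),('red',(380,245,40,40),.1,50)]:
    for m,s,c in blobs(mask(p,kind),roi,a):
        v,u=np.nonzero(m); W=np.array([pix2w(j,uu,vv,d=d[vv,uu]) for uu,vv in zip(u,v)  if d[vv,uu]>0])
        print('side',kind,s.tolist(),np.median(W,0).round(4),W[W[:,2]>np.percentile(W[:,2],60)].mean(0).round(4))
big=cv2.resize(np.load('pics/top0.npz')['p'][130:215,310:470],None,fx=5,fy=5,interpolation=cv2.INTER_CUBIC)
cv2.imwrite('pics/shelf.png',big[:,:,::-1])
E
```

```text
yel [220, 170, 25, 69, 509] [232.9 204.9] [0.4806 0.1877] z 0.031 [array([483.3, 188.8]), array([ 27. , 154.6]), np.float64(80.2)]
red [437, 170, 17, 17, 203] [445.6 177.9] [ 0.5311 -0.2678] z 0.1017 [array([ 530.9, -266.7]), array([34.3, 34.8]), np.float64(0.8)]
blk [402, 165, 3, 1, 3] [403. 165.] [ 0.5636 -0.1832] z 0.0766 [array([ 563.6, -183.2]), array([0. , 4.4]), np.float64(0.9)]
blk [410, 166, 3, 1, 3] [411. 166.] [ 0.5617 -0.2006] z 0.0792 [array([ 561.7, -200.6]), array([0. , 4.4]), np.float64(0.9)]
blk [352, 174, 3, 1, 3] [353. 174.] [ 0.5423 -0.075 ] z 0.0733 [array([542.3, -75. ]), array([0. , 4.3]), np.float64(0.7)]
blk [403, 182, 3, 1, 3] [404. 182.] [ 0.5262 -0.1844] z 0.0748 [array([ 526.2, -184.4]), array([0. , 4.3]), np.float64(0.8)]
(360, 185) [ 0.5212 -0.0913  0.0664]
(420, 190) [ 0.5111 -0.221   0.0703]
(390, 172) [ 0.5505 -0.1568  0.0682]
(400, 220) [ 0.4543 -0.1907 -0.0035]
(232, 205) [0.4799 0.1897 0.0299]
(447, 195) [ 0.5002 -0.2791  0.0735]
top pocket [ 0.551  -0.142   0.0677]
top wheel_grip [ 0.5303 -0.263   0.092 ]
side pocket [ 0.5582 -0.1298  0.0677]
side wheel_grip [ 0.5317 -0.2713  0.092 ]
top board [ 0.5701 -0.0245  0.05  ]
side board [ 0.5765 -0.0235  0.05  ]
side red [394, 255, 23, 22, 305] [ 0.5279 -0.2737  0.1029] [ 0.5306 -0.2733  0.1039]
```

View pics/shelf.png

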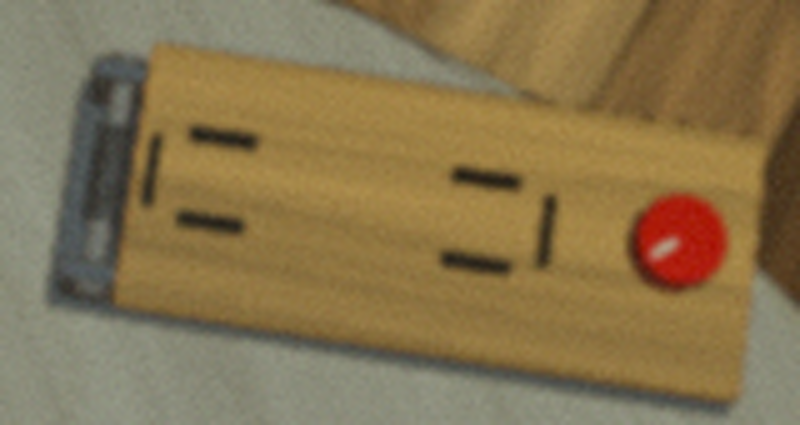

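```bash
cat > plan.py <<'E'
from h import *
def plan(pos,yaw=None,s=None):
    """print total shift in units and spin; yaw = world angle of the tool's y axis (mod pi)"""
    s=s or sense(); q=R.from_quat(s['eef_rot']); d=q.inv().apply(np.array(pos)-s['ee_pos'])/.2
    t=q.as_matrix()[:,1]; cur=np.arctan2(t[1],t[0]); sp=0
    if yaw is not None: sp=-((yaw-cur+np.pi/2)%np.pi-np.pi/2)/(np.pi/2)
    print('plan',pos,d.round(3),'spin',round(sp,3),'q7',round(s['q'][6],2),'t',s['time_s'])
E
python3 - <<'E'
from m import *
from plan import plan
i=camera_info('top'); f=np.load('pics/top0.npz'); p,d=f['p'],f['d']
P=lambda a,b,z:pix2w(i,310+(a+.5)/5-.5,130+(b+.5)/5-.5,z=z)[:2]
e1,e2=P(151,170,.069),P(547,231,.075)
S=[P(*c) for c in [(224,138,.071),(210,222,.071),(487,179,.075),(476,263,.075)]]
print('stops',e1,e2,np.linalg.norm(e1-e2),(e1+e2)/2,np.mean(S,0),[np.linalg.norm(S[0]-S[1]),np.linalg.norm(S[2]-S[3]),np.linalg.norm(S[0]-S[2])])
ax=(e1-e2)/np.linalg.norm(e1-e2); c=((e1+e2)/2+np.mean(S,0))/2; print('pocket',c,'ang',np.degrees(np.arctan2(ax[1],ax[0])),'wheel from pocket',c-ax*.14)
a2=S[0]+S[1]-S[2]-S[3];print('ang2',np.degrees(np.arctan2(a2[1],a2[0])))
for n in ['top','side']:
    i=camera_info(n); f=np.load(f'pics/{n}0.npz'); p,d=f['p'],f['d']
    roi=(212,160,40,90) if n=='top' else (222,170,76,36); x,y,w,h=roi
    W=np.array([pix2w(i,u,v,d=d[v,u]) for v in range(y,y+h) for u in range(x,x+w) if d[v,u]>0])
    k=W[(W[:,2]>.014)&(W[:,2]<.05)]
    r=cv2.minAreaRect((k[:,:2]*1000).astype(np.float32)); pc=np.linalg.svd(k[:,:2]-k[:,:2].mean(0),full_matrices=False)[2][0]
    print(n,len(k),k.mean(0).round(4),np.percentile(k[:,2],[10,50,90]).round(4),[np.round(t,1) for t in r],'axis',np.degrees(np.arctan2(pc[1],pc[0])))
    m=mask(p,'yel'); v,u=np.nonzero(m[y:y+h,x:x+w]); W=np.array([pix2w(i,a+x,b+y,z=.027) for a,b in zip(u,v)])
    if n=='top':
        pc=np.linalg.svd(W[:,:2]-W[:,:2].mean(0),full_matrices=False)[2][0];t=(W[:,:2]-W[:,:2].mean(0))@pc
        print('mask axis',np.degrees(np.arctan2(pc[1],pc[0])),'mid',W[:,:2].mean(0)+pc*(t.min()+t.max())/2,t.max()-t.min())
plan((.482,.189,.15),np.radians(-10))
E
```

```text
stops [ 0.56748064 -0.04746357] [ 0.54139819 -0.21864232] 0.1731544363877119 [ 0.55443941 -0.13305295] [ 0.55423468 -0.13303957] [np.float64(0.03797576760501761), np.float64(0.037677589706676395), np.float64(0.11527421621682458)]
pocket [ 0.55433704 -0.13304626] ang 81.33649644071782 wheel from pocket [ 0.53324869 -0.27144886]
ang2 81.28017800747214
top 862 [0.4829 0.1894 0.0279] [0.0176 0.0303 0.0338] [array([483. , 190.6]), array([ 27.8, 160.5]), np.float64(81.0)] axis 170.9187879909506
mask axis 170.15527082374317 mid [0.48357827 0.1880951 ] 0.1550279353514169
side 724 [0.483  0.1873 0.0265] [0.0171 0.0275 0.0346] [array([505.3, 190.3]), array([205. ,  60.1]), np.float64(2.2)] axis 173.6445860083781
plan (0.482, 0.189, 0.15) [-1.897 -1.363  0.407] spin 0.873 q7 -0.11 t 1.6
```

Emit:
{"method": "servo_tool", "body": {
  "deltas": [
    [-1, -0.7, 0.1, 0],
    [-1, -0.7, 0.1, 0],
    [-1, -0.7, 0.1, 0],
    [-1, -0.7, 0.1, 0],
    [-1, -0.7, 0.1, 0],
    [-1, -0.7, 0.1, 0],
    [-1, -0.7, 0.1, 0]
  ],
  "fingers": 0.7,
  "newtons": 40
}}

```text
time_s: 2.18
ee_pos: [0.3678, 0.3716, 0.2111]
eef_rot: [0.19, 0.982, -0.001, 0.001]
ft_force: [1.4, -0.4, -0.3]
grip_width: 0.06
grip_force: 0.0
```

Emit:
{"method": "servo_tool", "body": {
  "deltas": [
    [-0.9, -0.66, 0.3, -0.133],
    [-0.9, -0.66, 0.3, -0.133],
    [-0.9, -0.66, 0.3, -0.133],
    [-0.9, -0.66, 0.3, -0.133],
    [-0.9, -0.66, 0.3, -0.133],
    [-0.9, -0.66, 0.3, -0.133],
    [-0.9, -0.66, 0.3, -0.133],
    [-0.9, -0.66, 0.3, -0.133],
    [-0.9, -0.66, 0.3, -0.133]
  ]
}}

```text
time_s: 2.93
ee_pos: [0.4827, 0.1901, 0.1514]
eef_rot: [0.083, 0.997, 0.0, -0.0]
ft_force: [0.3, 0.7, 1.0]
grip_width: 0.0597
grip_force: 0.0
```

```bash
python3 -c "
from plan import *
s=sense();print(s['ee_pos'],s['ft_force'],s['grip_width'],s['q'])
plan((.483,.190,.006),np.radians(80.5))"
```

```text
[0.48265718 0.19006462 0.15141149] [0.33103926 0.71817718 0.95738027] 0.059727572317228736 [-0.48300521  0.46265298 -0.00810916  1.95403165  0.00481723  0.72474751
  0.91137671]
plan (0.483, 0.19, 0.006) [-0.002 -0.     0.727] spin 0.0 q7 0.91 t 2.9333
```

Emit:
{"method": "servo_tool", "body": {
  "deltas": [
    [0, 0, 0.2, 0],
    [0, 0, 0.4, 0],
    [0, 0, 0.58, 0],
    [0, 0, 0.68, 0],
    [0, 0, 0.73, 0],
    [0, 0, 0.73, 0],
    [0, 0, 0.73, 0]
  ]
}}

```text
time_s: 3.52
ee_pos: [0.4829, 0.1903, 0.006]
eef_rot: [0.082, 0.997, 0.0, 0.0]
ft_force: [-0.2, 0.3, 0.0]
grip_width: 0.0598
grip_force: 0.0
```

Emit:
{"method": "servo_tool", "body": {
  "deltas": [
    [0, 0, 0, 0],
    [0, 0, 0, 0],
    [0, 0, 0, 0],
    [0, 0, 0, 0],
    [0, 0, 0, 0],
    [0, 0, 0, 0],
    [0, 0, 0, 0]
  ],
  "fingers": 0.1
}}

```text
time_s: 4.1
ee_pos: [0.4837, 0.1899, 0.0068]
eef_rot: [0.083, 0.997, 0.001, 0.001]
ft_force: [-2.2, -0.1, 14.7]
grip_width: 0.0248
grip_force: 38.9
```

Emit:
{"method": "servo_tool", "body": {
  "deltas": [
    [0, 0, -0.2, 0],
    [0, 0, -0.4, 0],
    [0, 0, -0.6, 0],
    [0, 0, -0.7, 0],
    [0, 0, -0.7, 0]
  ]
}}

```text
time_s: 4.52
ee_pos: [0.4849, 0.1902, 0.1503]
eef_rot: [0.083, 0.997, 0.002, 0.003]
ft_force: [0.7, -0.6, -1.3]
grip_width: 0.0253
grip_force: 42.0
```

```bash
python3 -c "
from plan import *
p,d=camera('top');cv2.imwrite('pics/t1.png',p[:,:,::-1])
a=cv2.resize(p[120:290,180:400],None,fx=3,fy=3)
cv2.imwrite('pics/t1.png',a[:,:,::-1])
plan((.5543,-.1330,.15),np.radians(-8.7))"
```

```text
plan (0.5543, -0.133, 0.15) [-0.614 -1.533 -0.013] spin 0.991 q7 0.91 t 4.5667
```

View pics/t1.png

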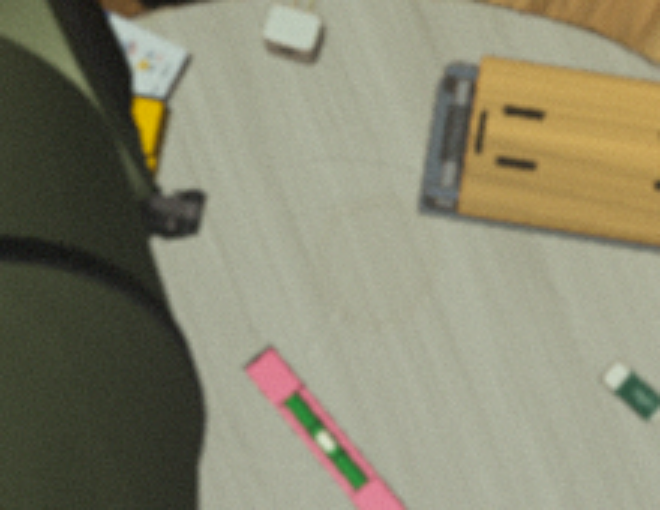

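Emit:
{"method": "servo_tool", "body": {
  "deltas": [
    [-0.1, -0.2, 0, 0.08],
    [-0.2, -0.4, 0, 0.16],
    [-0.3, -0.6, 0, 0.24],
    [-0.4, -0.8, 0, 0.32],
    [-0.5, -0.95, 0, 0.4],
    [-0.6, -1, 0, 0.48],
    [-0.61, -1, 0, 0.56],
    [-0.61, -1, 0, 0.64],
    [-0.61, -1, 0, 0.72],
    [-0.61, -1, 0, 0.8],
    [-0.61, -1, 0, 0.87],
    [-0.61, -1, 0, 0.93],
    [-0.61, -1, 0, 0.97],
    [-0.61, -1, 0, 0.99],
    [-0.61, -1, 0, 0.99]
  ]
}}

```text
time_s: 5.82
ee_pos: [0.5695, -0.028, 0.1442]
eef_rot: [0.759, 0.651, -0.001, -0.0]
ft_force: [-0.4, 0.9, -2.0]
grip_width: 0.0248
grip_force: 41.9
```

```bash
python3 -c "
from plan import *
s=sense();print(s['ee_pos'],s['q'],s['grip_width'])
plan((.5543,-.1330,.13),np.radians(-8.7))"
```

```text
[ 0.56946856 -0.02801475  0.1441682 ] [-0.35237199  0.58624874  0.42471632  1.84156085 -0.3272992   0.78492351
  0.09231425] 0.024844361367472517
plan (0.5543, -0.133, 0.13) [-0.53   0.004  0.071] spin 0.0 q7 0.09 t 5.8167
```

Emit:
{"method": "servo_tool", "body": {
  "deltas": [
    [-0.18, 0, 0.02, 0],
    [-0.36, 0, 0.05, 0],
    [-0.48, 0, 0.07, 0],
    [-0.53, 0, 0.07, 0],
    [-0.53, 0, 0.07, 0],
    [-0.53, 0, 0.07, 0]
  ]
}}

```text
time_s: 6.32
ee_pos: [0.554, -0.1328, 0.1308]
eef_rot: [0.758, 0.652, -0.0, -0.0]
ft_force: [0.4, 0.9, -1.5]
grip_width: 0.0249
grip_force: 41.9
```

```bash
python3 -c "
from plan import *
s=sense();print(s['ee_pos'],s['q'],s['ft_force'])
for n,(x,y,w,h) in dict(top=(300,110,190,120),side=(290,130,190,190)).items():
    p,d=camera(n);np.savez('pics/%s2.npz'%n,p=p,d=d)
    a=cv2.resize(p[y:y+h,x:x+w],None,fx=3,fy=3,interpolation=cv2.INTER_CUBIC)
    cv2.imwrite('pics/%s2.png'%n,a[:,:,::-1])
a,b=cv2.imread('pics/top2.png'),cv2.imread('pics/side2.png')
c=np.zeros((600,800,3),np.uint8)
a=cv2.resize(a,(400,253));b=cv2.resize(b,(400,400));c[:253,:400]=a;c[:400,400:]=b
cv2.imwrite('pics/both2.png',c[:400])
plan((.5543,-.1330,.082),np.radians(-8.7))"
```

```text
[ 0.55401104 -0.13283201  0.13082289] [-0.1531161   0.60234297  0.40659642  1.85190299 -0.33308288  0.75537496
  0.28458063] [ 0.39309803  0.85823912 -1.51071184]
plan (0.5543, -0.133, 0.082) [-0.007  0.     0.245] spin 0.002 q7 0.28 t 6.4167
```

View pics/both2.png

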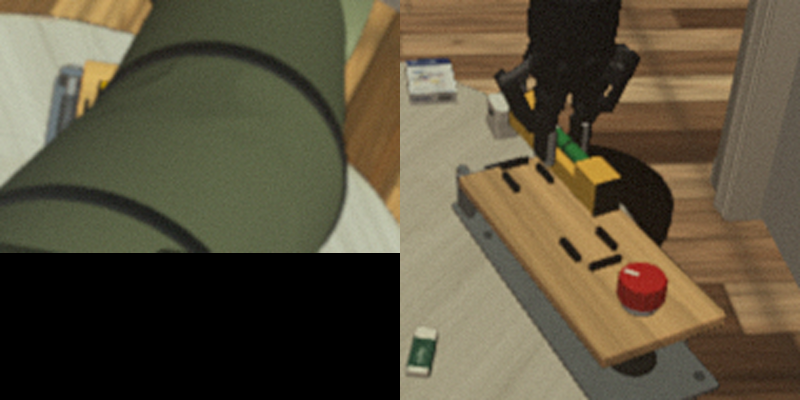

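The level hangs over the pocket. The side view shows its foot end's top at about (597,172), the foot end stop at (605,263) and the wheel at (642,287). The top view is blocked by the arm.

Run:
```python
from m import *
i=camera_info('side'); f=np.load('pics/side2.npz'); p,d=f['p'],f['d']
c=np.array([.55434,-.13305]); ax=np.array([np.cos(np.radians(81.3)),np.sin(np.radians(81.3))]); pr=np.array([ax[1],-ax[0]])
g=lambda X:((X-c)@ax,(X-c)@pr)
S=lambda a,b:(290+(a-400)/2.105,130+b/2.105)
for nm,a,b,z in [('end',605,263,.076),('sR',606,239,.075),('sL',570,249,.075),('hL',511,182,.071),('hR',545,173,.071),('hend',506,163,.069)]:
    print(nm,np.round(g(pix2w(i,*S(a,b),z=z)[:2]),4))
h=cv2.cvtColor(p,cv2.COLOR_RGB2HSV).astype(int)
m=(h[...,0]>16)&(h[...,0]<34)&(h[...,1]>170)&(h[...,2]>60)
v,u=np.nonzero(m[170:235,335:400]); W=np.array([pix2w(i,a+335,b+170,d=d[b+170,a+335]) for a,b in zip(u,v) if d[b+170,a+335]>0])
W=W[(W[:,2]>.115)]
t,w=(W[:,:2]-c)@ax,(W[:,:2]-c)@pr
top=W[:,2]>.150
print(len(W),'t pct',np.percentile(t,[0,2,10]).round(4),'top t',np.percentile(t[top],[0,2,10]).round(4),'w top',np.percentile(w[top&(t<-.045)],[3,50,97]).round(4),'zmax',np.percentile(W[:,2],[50,90,99]).round(4),'zmin end',W[t<-.07][:,2].min())
```

```text
end [-0.086 -0.   ]
sR [-0.0578  0.0188]
sL [-0.0566 -0.018 ]
hL [ 0.0583 -0.018 ]
hR [0.0581 0.0203]
hend [ 0.0918 -0.0065]
493 t pct [-0.0769 -0.0745 -0.07  ] top t [-0.0762 -0.0745 -0.0713] w top [-0.0137 -0.0042  0.011 ] zmax [0.1483 0.1592 0.1877] zmin end 0.13082359675290828
```

Emit:
{"method": "servo_tool", "body": {
  "deltas": [
    [-0.01, 0, 0.1, 0],
    [-0.01, 0, 0.18, 0],
    [-0.01, 0, 0.22, 0],
    [-0.01, 0, 0.245, 0],
    [-0.01, 0, 0.26, 0],
    [-0.01, 0, 0.265, 0],
    [-0.01, 0, 0.27, 0],
    [-0.01, 0, 0.27, 0]
  ]
}}

```text
time_s: 7.08
ee_pos: [0.5543, -0.1348, 0.0777]
eef_rot: [0.758, 0.652, 0.0, 0.0]
ft_force: [-0.7, 0.5, -2.1]
grip_width: 0.0246
grip_force: 41.9
```

Run:
```python
from plan import *
s=sense();print(s['ee_pos'],s['ft_force'],s['wrist_torque'],s['time_s'])
p,d=camera('side')
a=cv2.resize(p[180:300,300:460],None,fx=4,fy=4,interpolation=cv2.INTER_CUBIC)
cv2.imwrite('pics/s3.png',a[:,:,::-1])
```

```text
[ 0.55427097 -0.13480306  0.07771815] [-0.74469996  0.52599681 -2.08835812] [0.01509825 0.00750568 0.01619367] 7.0833
```

View pics/s3.png

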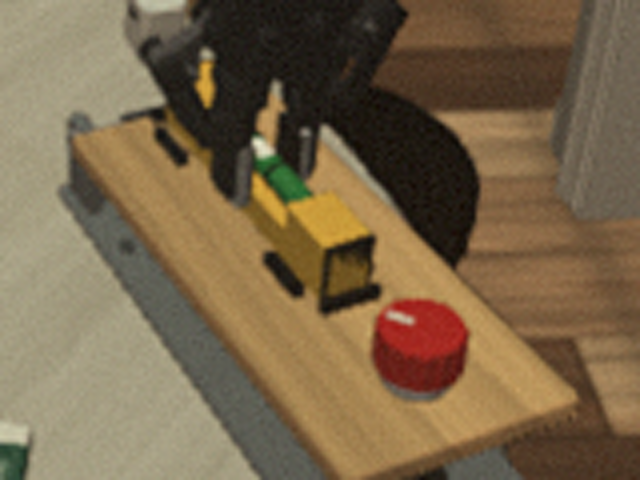

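The level sits between the stops, its foot end at about (345,265) close to the end stop at (350,297). It is still just hovering, so I'm lowering to contact.

Emit:
{"method": "servo_tool", "body": {
  "deltas": [
    [0, 0, 0.01, 0],
    [0, 0, 0.02, 0],
    [0, 0, 0.03, 0],
    [0, 0, 0.035, 0],
    [0, 0, 0.035, 0]
  ]
}}

```text
time_s: 7.55
ee_pos: [0.5543, -0.1352, 0.0718]
eef_rot: [0.758, 0.652, 0.001, 0.0]
ft_force: [-8.7, 2.0, 32.2]
grip_width: 0.0246
grip_force: 46.0
```

Emit:
{"method": "servo_tool", "body": {
  "deltas": [
    [0, 0, -0.012, 0],
    [0, 0, -0.015, 0]
  ]
}}

```text
time_s: 7.72
ee_pos: [0.5543, -0.135, 0.0738]
eef_rot: [0.758, 0.652, 0.0, 0.0]
ft_force: [-0.4, -0.5, 1.1]
grip_width: 0.0244
grip_force: 42.3
```

Emit:
{"method": "servo_tool", "body": {
  "deltas": [
    [0, 0, 0, 0],
    [0, 0, 0, 0],
    [0, 0, 0, 0],
    [0, 0, 0, 0]
  ],
  "fingers": 0.7
}}

```text
time_s: 8.05
ee_pos: [0.5539, -0.1347, 0.0731]
eef_rot: [0.758, 0.652, -0.0, -0.0]
ft_force: [-1.0, 0.2, 0.0]
grip_width: 0.0594
grip_force: 0.0
```

Emit:
{"method": "servo_tool", "body": {
  "deltas": [
    [0, 0, -0.1, 0],
    [0, 0, -0.25, 0],
    [0, 0, -0.4, 0],
    [0, 0, -0.4, 0],
    [0, 0, -0.4, 0]
  ]
}}

```text
time_s: 8.47
ee_pos: [0.5547, -0.1348, 0.1546]
eef_rot: [0.758, 0.652, 0.001, 0.001]
ft_force: [0.4, 0.7, -1.2]
grip_width: 0.0598
grip_force: 0.0
```

Run:
```python
from plan import *
s=sense();print(s['ee_pos'],s['ft_force'],s['time_s'],s['q'])
p,d=camera('side')
a=cv2.resize(p[180:300,300:460],None,fx=4,fy=4,interpolation=cv2.INTER_CUBIC)
cv2.imwrite('pics/s4.png',a[:,:,::-1])
plan((.5325,-.271,.15),np.radians(-8.7))
```

```text
[ 0.55468807 -0.13478374  0.1545617 ] [ 0.41629879  0.65874172 -1.20636957] 8.4667 [-0.16488432  0.56997037  0.42695801  1.83593453 -0.31722514  0.80060646
  0.27507663]
plan (0.5325, -0.271, 0.15) [-0.69  -0.005  0.017] spin 0.001 q7 0.28 t 8.5167
```

View pics/s4.png

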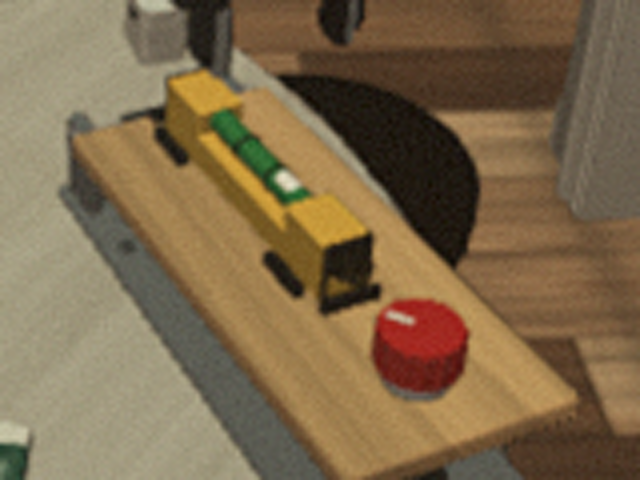

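The level is seated in the pocket. The bubble, at about (287,180), is stuck at the foot end, as expected unpressed. Next I press the foot-end block at about (335,215) with shut fingers and measure.

Emit:
{"method": "servo_tool", "body": {
  "deltas": [
    [-0.1, 0, 0, 0],
    [-0.2, 0, 0.05, 0],
    [-0.28, 0, 0.1, 0],
    [-0.31, 0, 0.15, 0],
    [-0.31, 0, 0.19, 0],
    [-0.31, 0, 0.2, 0],
    [-0.31, 0, 0.2, 0]
  ],
  "fingers": 0
}}

```text
time_s: 9.1
ee_pos: [0.5445, -0.1949, 0.1122]
eef_rot: [0.758, 0.652, -0.0, -0.001]
ft_force: [0.2, 0.4, -0.2]
grip_width: -0.0003
grip_force: 0.0
```

Emit:
{"method": "servo_tool", "body": {
  "deltas": [
    [0, 0, 0.02, 0],
    [0, 0, 0.04, 0],
    [0, 0, 0.06, 0],
    [0, 0, 0.07, 0],
    [0, 0, 0.08, 0],
    [0, 0, 0.08, 0]
  ]
}}

```text
time_s: 9.6
ee_pos: [0.5453, -0.1962, 0.0993]
eef_rot: [0.758, 0.652, 0.001, 0.0]
ft_force: [-11.7, 5.7, 39.9]
grip_width: -0.0001
grip_force: 19.8
```

Emit:
{"method": "servo_tool", "body": {
  "deltas": [
    [0, 0, -0.008, 0],
    [0, 0, -0.01, 0],
    [0, 0, -0.01, 0],
    [0, 0, -0.01, 0],
    [0, 0, -0.01, 0],
    [0, 0, -0.01, 0],
    [0, 0, -0.01, 0],
    [0, 0, -0.01, 0],
    [0, 0, -0.01, 0],
    [0, 0, -0.01, 0],
    [0, 0, -0.01, 0],
    [0, 0, -0.01, 0]
  ]
}}

```text
time_s: 10.6
ee_pos: [0.5451, -0.196, 0.0998]
eef_rot: [0.758, 0.652, 0.0, 0.0]
ft_force: [-1.5, 1.7, 11.0]
grip_width: 0.0001
grip_force: 6.0
```

Run:
```python
from plan import *
s=sense();print(s['ee_pos'],s['ft_force'],s['time_s'])
ps=[]
for k in range(4): p,d=camera('side');ps.append(p.astype(float))
p=np.mean(ps,0); t,_=camera('top'); np.savez('pics/s5.npz',p=p,d=d,t=t)
p=p.astype(np.uint8)
a=cv2.resize(p[190:260,330:410],None,fx=8,fy=8,interpolation=cv2.INTER_CUBIC)
cv2.imwrite('pics/s5.png',a[:,:,::-1])
```

```text
[ 0.54507867 -0.19601551  0.09975974] [-1.50643941  1.67755017 10.99617182] 10.6
```

View pics/s5.png

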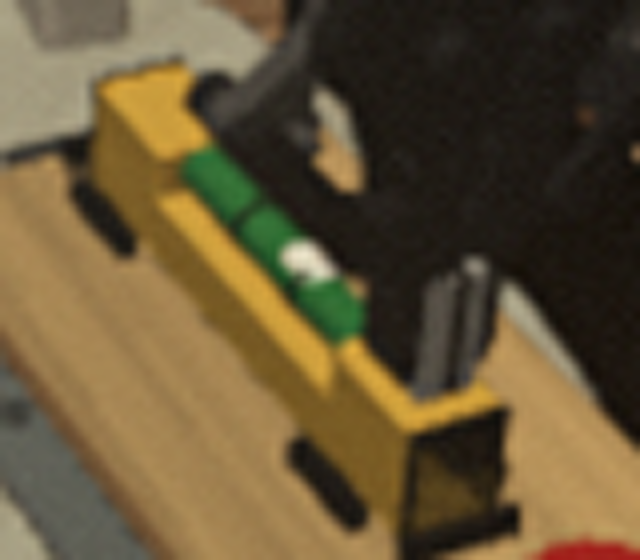

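The vial is in plain view. The bubble, at about (308,262), overlaps the foot-side line at (300,285). The other line is at (247,216).

```bash
cat > bub.py <<'E'
from h import *
def bub(p,show=False):
    """t along the board axis (+ towards hinge) of bubble and lines, mm, from an averaged side picture"""
    i=camera_info('side'); c=np.array([.5545,-.1345]); a=np.radians(81.3); ax=np.array([np.cos(a),np.sin(a)]); pr=np.array([ax[1],-ax[0]])
    # rectify a patch on the plane of the vial's top: rows w -10..10 mm, columns t -45..45 mm, 0.25 mm
    T=np.arange(-45,45.01,.25)/1000; Wd=np.arange(-12,12.01,.25)/1000
    X=c+T[None,:,None]*ax+Wd[:,None,None]*pr
    X=np.dstack([X,np.full(X.shape[:2],.097)])-i['eye']
    C=R.from_quat(i['orientation']).inv().apply(X.reshape(-1,3)); s=C[:,:2]/C[:,2:]
    s=s*(1+i['k1']*(s**2).sum(1,keepdims=True))
    m=(s*[i['fx'],i['fy']]+[i['cx'],i['cy']]).reshape(*X.shape[:2],2).astype(np.float32)
    g=cv2.remap(p.astype(np.float32),m[...,0],m[...,1],cv2.INTER_CUBIC).clip(0,255)
    return T*1000,Wd*1000,g
def measure(p):
    T,W,g=bub(p); wh=((g.min(2)-90)/80).clip(0,1)
    reg=wh*(np.abs(T)[None]<36)*(np.abs(W)[:,None]<7)
    n,l,st,_=cv2.connectedComponentsWithStats((reg>.3).astype(np.uint8)); k=1+np.argmax(st[1:,4]); mm=l==k
    cols=np.nonzero(mm.any(0))[0]
    return T[cols[[0,-1]]],(mm*reg*T[None]).sum()/(mm*reg).sum(),(mm*reg*W[:,None]).sum()/(mm*reg).sum()
E
python3 - <<'E'
from bub import *
p=np.load('pics/s5.npz')['p']; T,W,g=bub(p); print(measure(p))
G=g[...,1]
for lo,hi in [(-6,-2),(-2,2),(2,6)]:
    k=(W>=lo)&(W<=hi); q=G[k].mean(0); print(lo,hi,[(int(t),int(v)) for t,v in zip(T[::8],q[::8])])
a=cv2.resize(g.astype(np.uint8),None,fx=2,fy=3); cv2.imwrite('pics/r5.png',a[:,:,::-1])
E
```

```text
(array([-15.25,   0.5 ]), np.float64(-7.120387507848343), np.float64(1.255761283853879))
-6 -2 [(-45, 110), (-43, 116), (-41, 129), (-39, 129), (-37, 114), (-35, 104), (-33, 102), (-31, 105), (-29, 104), (-27, 104), (-25, 105), (-23, 104), (-21, 103), (-19, 102), (-17, 111), (-15, 112), (-13, 95), (-11, 111), (-9, 142), (-7, 157), (-5, 154), (-3, 137), (-1, 112), (1, 103), (3, 105), (5, 107), (7, 109), (9, 109), (11, 105), (13, 85), (15, 67), (17, 78), (19, 101), (21, 108), (23, 107), (25, 106), (27, 104), (29, 106), (31, 107), (33, 109), (35, 108), (37, 108), (39, 106), (41, 102), (43, 102), (45, 120)]
-2 2 [(-45, 31), (-43, 32), (-41, 35), (-39, 38), (-37, 49), (-35, 70), (-33, 97), (-31, 111), (-29, 113), (-27, 110), (-25, 110), (-23, 111), (-21, 108), (-19, 108), (-17, 124), (-15, 165), (-13, 181), (-11, 182), (-9, 197), (-7, 211), (-5, 221), (-3, 211), (-1, 177), (1, 131), (3, 111), (5, 110), (7, 112), (9, 114), (11, 115), (13, 109), (15, 89), (17, 72), (19, 84), (21, 106), (23, 112), (25, 114), (27, 112), (29, 113), (31, 114), (33, 113), (35, 112), (37, 111), (39, 110), (41, 111), (43, 116), (45, 128)]
2 6 [(-45, 27), (-43, 29), (-41, 29), (-39, 27), (-37, 25), (-35, 28), (-33, 38), (-31, 54), (-29, 72), (-27, 91), (-25, 105), (-23, 114), (-21, 110), (-19, 102), (-17, 101), (-15, 130), (-13, 163), (-11, 175), (-9, 180), (-7, 183), (-5, 192), (-3, 186), (-1, 162), (1, 122), (3, 89), (5, 84), (7, 84), (9, 86), (11, 85), (13, 83), (15, 72), (17, 60), (19, 54), (21, 63), (23, 75), (25, 81), (27, 81), (29, 78), (31, 79), (33, 77), (35, 76), (37, 72), (39, 72), (41, 71), (43, 75), (45, 82)]
```

View pics/r5.png

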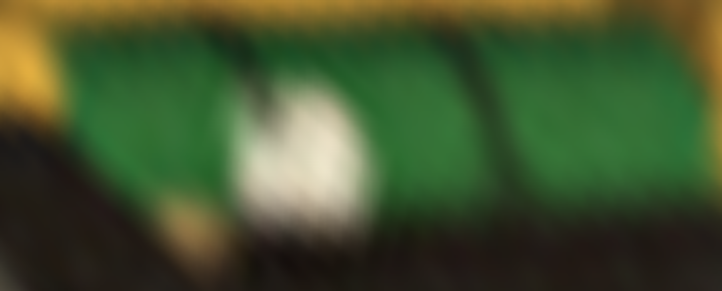

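The bubble is about 10 mm off centre towards the foot, so the wheel needs about 0.74 rad anticlockwise. Lifting off and going to the wheel.

Emit:
{"method": "servo_tool", "body": {
  "deltas": [
    [0, 0, -0.1, 0],
    [0, 0, -0.25, 0],
    [-0.15, 0, -0.28, 0],
    [-0.3, 0, -0.28, 0],
    [-0.38, 0, -0.28, 0],
    [-0.38, 0, -0.28, 0],
    [-0.38, 0, -0.28, 0]
  ]
}}

```text
time_s: 11.43
ee_pos: [0.533, -0.2718, 0.155]
eef_rot: [0.759, 0.651, -0.0, -0.0]
ft_force: [-1.9, 1.5, 0.0]
grip_width: -0.0001
grip_force: 0.0
```

Emit:
{"method": "servo_tool", "body": {
  "deltas": [
    [0, 0, 0, 0],
    [0, 0, 0, 0],
    [0, 0, 0, 0]
  ],
  "fingers": 0.75
}}

```text
time_s: 11.68
ee_pos: [0.5336, -0.2703, 0.1552]
eef_rot: [0.758, 0.653, 0.0, -0.0]
ft_force: [-0.0, 0.3, 0.2]
grip_width: 0.0352
grip_force: 0.0
```

```bash
python3 -c "
from plan import *
s=sense();print(s['ee_pos'],s['ft_force'],s['grip_width'],s['q'])
plan((.532,-.271,.079),np.radians(-8.7))"
```

```text
[ 0.53362974 -0.27025968  0.15515794] [-0.013844    0.28896736  0.22900348] 0.0352408872593754 [ 0.08479032  0.60880715  0.41968229  1.7595051  -0.31833064  0.84118263
  0.50308575]
plan (0.532, -0.271, 0.079) [-0.005 -0.007  0.381] spin 0.002 q7 0.5 t 11.6833
```

Emit:
{"method": "servo_tool", "body": {
  "deltas": [
    [-0.005, -0.005, 0, 0],
    [-0.005, -0.005, 0, 0],
    [-0.005, -0.005, 0.1, 0],
    [-0.005, -0.005, 0.2, 0],
    [-0.005, -0.005, 0.3, 0],
    [-0.005, -0.005, 0.36, 0],
    [-0.005, -0.005, 0.38, 0],
    [-0.005, -0.005, 0.38, 0]
  ]
}}

```text
time_s: 12.35
ee_pos: [0.5319, -0.272, 0.0787]
eef_rot: [0.758, 0.652, -0.0, -0.001]
ft_force: [-0.1, 0.5, 0.0]
grip_width: 0.064
grip_force: 0.0
```

Emit:
{"method": "servo_tool", "body": {
  "deltas": [
    [0, 0, 0, 0],
    [0, 0, 0, 0],
    [0, 0, 0, 0],
    [0, 0, 0, 0],
    [0, 0, 0, 0],
    [0, 0, 0, 0]
  ],
  "fingers": 0.3
}}

```text
time_s: 12.85
ee_pos: [0.5329, -0.2725, 0.0799]
eef_rot: [0.758, 0.652, 0.0, 0.001]
ft_force: [4.0, -3.0, 2.2]
grip_width: 0.0374
grip_force: 40.8
```

Emit:
{"method": "servo_tool", "body": {
  "deltas": [
    [0, 0, 0, -0.06],
    [0, 0, 0, -0.12],
    [0, 0, 0, -0.18],
    [0, 0, 0, -0.24],
    [0, 0, 0, -0.3],
    [0, 0, 0, -0.36],
    [0, 0, 0, -0.42],
    [0, 0, 0, -0.47],
    [0, 0, 0, -0.47],
    [0, 0, 0, -0.47]
  ]
}}

```text
time_s: 13.68
ee_pos: [0.5343, -0.2722, 0.08]
eef_rot: [0.471, 0.882, 0.001, 0.002]
ft_force: [13.5, -1.4, -0.2]
grip_width: 0.0375
grip_force: 41.0
```

Emit:
{"method": "servo_tool", "body": {
  "deltas": [
    [0, 0, 0, 0],
    [0, 0, 0, 0],
    [0, 0, 0, 0],
    [0, 0, 0, 0]
  ],
  "fingers": 0.75
}}

```text
time_s: 14.02
ee_pos: [0.5318, -0.272, 0.0791]
eef_rot: [0.472, 0.882, -0.0, -0.0]
ft_force: [0.4, -0.1, 0.4]
grip_width: 0.064
grip_force: 0.0
```

Emit:
{"method": "servo_tool", "body": {
  "deltas": [
    [0, 0, -0.1, 0],
    [0, 0, -0.25, 0],
    [0, 0, -0.36, 0.1],
    [0, 0, -0.36, 0.2],
    [0, 0, -0.36, 0.3],
    [0, 0, -0.36, 0.4],
    [0, 0, -0.36, 0.47],
    [0, 0, -0.36, 0.47],
    [0, 0, -0.36, 0.47]
  ],
  "fingers": 0.7
}}

```text
time_s: 14.77
ee_pos: [0.532, -0.2719, 0.1511]
eef_rot: [0.76, 0.65, -0.0, -0.0]
ft_force: [0.1, -0.1, 0.0]
grip_width: 0.0596
grip_force: 0.0
```

```bash
python3 -c "
from plan import *
s=sense();print(s['ee_pos'],s['ft_force'],s['grip_width'],s['q'])
plan((.545,-.196,.115),np.radians(-8.7))"
```

```text
[ 0.53202508 -0.27186509  0.15113463] [ 0.06629931 -0.06865036  0.04768986] 0.05958303046349776 [ 0.10353622  0.60912083  0.39573262  1.76332248 -0.30298891  0.83020759
  0.48579841]
plan (0.545, -0.196, 0.115) [0.385 0.005 0.181] spin -0.003 q7 0.49 t 14.7667
```

Now press the same spot again, commanding about the same final height (0.098).

Emit:
{"method": "servo_tool", "body": {
  "deltas": [
    [0.15, 0, 0, 0],
    [0.3, 0, 0, 0],
    [0.38, 0.005, 0.02, 0],
    [0.385, 0.005, 0.06, 0],
    [0.385, 0.005, 0.12, 0],
    [0.385, 0.005, 0.17, 0],
    [0.385, 0.005, 0.19, 0],
    [0.385, 0.005, 0.19, 0]
  ],
  "fingers": 0
}}

```text
time_s: 15.43
ee_pos: [0.5437, -0.1971, 0.1119]
eef_rot: [0.758, 0.652, -0.001, -0.001]
ft_force: [0.1, 0.2, 0.2]
grip_width: -0.0002
grip_force: 0.0
```

Emit:
{"method": "servo_tool", "body": {
  "deltas": [
    [0, 0, 0.02, 0],
    [0, 0, 0.04, 0],
    [0, 0, 0.05, 0],
    [0, 0, 0.06, 0],
    [0, 0, 0.065, 0],
    [0, 0, 0.065, 0]
  ]
}}

```text
time_s: 15.93
ee_pos: [0.5448, -0.1963, 0.1003]
eef_rot: [0.758, 0.652, -0.0, 0.0]
ft_force: [-0.4, -1.5, 2.4]
grip_width: 0.0003
grip_force: 1.1
```

Emit:
{"method": "servo_tool", "body": {
  "deltas": [
    [0, 0, 0.005, 0],
    [0, 0, 0.01, 0],
    [0, 0, 0.013, 0],
    [0, 0, 0.013, 0],
    [0, 0, 0.013, 0],
    [0, 0, 0.013, 0]
  ]
}}

```text
time_s: 16.43
ee_pos: [0.5448, -0.1963, 0.0982]
eef_rot: [0.758, 0.652, 0.0, 0.0]
ft_force: [-2.5, -1.2, 11.1]
grip_width: 0.0001
grip_force: 5.5
```

Emit:
{"method": "servo_tool", "body": {
  "deltas": [
    [0, 0, 0.002, 0],
    [0, 0, 0.002, 0],
    [0, 0, 0.002, 0],
    [0, 0, 0.002, 0],
    [0, 0, 0.002, 0],
    [0, 0, 0.002, 0],
    [0, 0, 0.002, 0],
    [0, 0, 0.002, 0],
    [0, 0, 0.002, 0],
    [0, 0, 0.002, 0],
    [0, 0, 0.002, 0],
    [0, 0, 0.002, 0]
  ]
}}

```text
time_s: 17.43
ee_pos: [0.5449, -0.1964, 0.0981]
eef_rot: [0.758, 0.652, 0.0, 0.0]
ft_force: [-4.9, -0.4, 18.1]
grip_width: -0.0002
grip_force: 8.5
```

Run:
```python
from bub import *
s=sense();print(s['ee_pos'],s['ft_force'],s['time_s'])
p=np.mean([camera('side')[0].astype(float) for k in range(4)],0); np.savez('pics/s6.npz',p=p)
print(measure(p)); T,W,g=bub(p); print(measure(np.load('pics/s5.npz')['p']))
for lo,hi in [(-8,-5),(-5,-3),(-1,2)]:
    k=(W>=lo)&(W<=hi); q=g[k][...,1].mean(0); print(lo,hi,[(t,int(v)) for t,v in zip(T[88:284:6],q[88:284:6])])
a=cv2.resize(g.astype(np.uint8),None,fx=2,fy=3); b=cv2.resize(p[190:260,330:410].astype(np.uint8),(722,632),interpolation=cv2.INTER_CUBIC)[:300]
cv2.imwrite('pics/r6.png',np.vstack([a,b])[:,:,::-1])
```

```text
[ 0.54490701 -0.19635427  0.09811166] [-4.90353537 -0.36923684 18.10010239] 17.4333
(array([-6.75,  9.5 ]), np.float64(1.0933172115406407), np.float64(-0.2486179565535728))
(array([-15.25,   0.5 ]), np.float64(-7.120387507848343), np.float64(1.255761283853879))
-8 -5 [(np.float64(-23.0), 96), (np.float64(-21.5), 96), (np.float64(-20.0), 97), (np.float64(-18.5), 93), (np.float64(-17.0), 80), (np.float64(-15.5), 64), (np.float64(-14.0), 60), (np.float64(-12.5), 73), (np.float64(-11.0), 87), (np.float64(-9.5), 97), (np.float64(-8.0), 95), (np.float64(-6.5), 101), (np.float64(-5.0), 108), (np.float64(-3.5), 111), (np.float64(-2.0), 108), (np.float64(-0.5), 106), (np.float64(1.0), 110), (np.float64(2.5), 109), (np.float64(4.0), 109), (np.float64(5.5), 102), (np.float64(7.0), 97), (np.float64(8.5), 95), (np.float64(10.0), 87), (np.float64(11.5), 71), (np.float64(13.0), 59), (np.float64(14.5), 65), (np.float64(16.0), 81), (np.float64(17.5), 94), (np.float64(19.0), 101), (np.float64(20.5), 98), (np.float64(22.0), 97), (np.float64(23.5), 97), (np.float64(25.0), 97)]
-5 -3 [(np.float64(-23.0),
[... 924 characters left out ...]
7.0), 114), (np.float64(-15.5), 104), (np.float64(-14.0), 87), (np.float64(-12.5), 71), (np.float64(-11.0), 69), (np.float64(-9.5), 86), (np.float64(-8.0), 118), (np.float64(-6.5), 158), (np.float64(-5.0), 195), (np.float64(-3.5), 212), (np.float64(-2.0), 220), (np.float64(-0.5), 220), (np.float64(1.0), 217), (np.float64(2.5), 221), (np.float64(4.0), 219), (np.float64(5.5), 215), (np.float64(7.0), 203), (np.float64(8.5), 172), (np.float64(10.0), 145), (np.float64(11.5), 119), (np.float64(13.0), 99), (np.float64(14.5), 84), (np.float64(16.0), 73), (np.float64(17.5), 77), (np.float64(19.0), 88), (np.float64(20.5), 102), (np.float64(22.0), 109), (np.float64(23.5), 110), (np.float64(25.0), 109)]
```

View pics/r6.png

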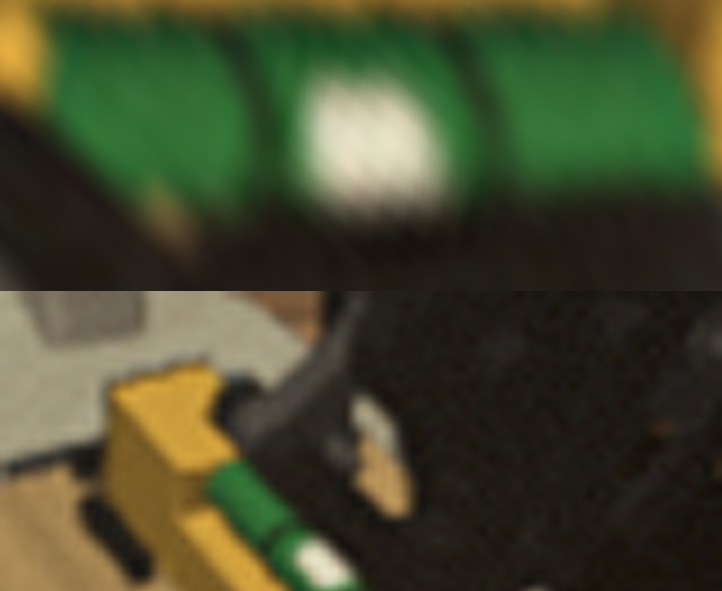

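Bubble sits between the lines, about 1 mm foot-ward of the middle: the lines are at t = -11.6 and 16.5 mm, and the bubble spans -6.5 to 9. I'm holding for a moment to check it stays steady.

Emit:
{"method": "servo_tool", "body": {
  "deltas": [
    [0, 0, 0, 0],
    [0, 0, 0, 0],
    [0, 0, 0, 0],
    [0, 0, 0, 0],
    [0, 0, 0, 0],
    [0, 0, 0, 0],
    [0, 0, 0, 0],
    [0, 0, 0, 0],
    [0, 0, 0, 0],
    [0, 0, 0, 0],
    [0, 0, 0, 0],
    [0, 0, 0, 0]
  ]
}}

```text
time_s: 18.63
ee_pos: [0.5449, -0.1963, 0.0981]
eef_rot: [0.758, 0.652, 0.0, 0.0]
ft_force: [-4.4, -0.2, 17.0]
grip_width: -0.0
grip_force: 8.5
```

Run:
```python
from bub import *
s=sense();print(s['ft_force'],s['ee_pos'],s['time_s'])
p=np.mean([camera('side')[0].astype(float) for k in range(3)],0); m=measure(p); print(m)
if abs(m[1]-1.1)<.6 and 8<s['ft_force'][2]<35: print(hand_in())
```

```text
[-4.43978886 -0.15628622 17.03817303] [ 0.54490374 -0.1963401   0.09810377] 18.6333
(array([-6.75,  9.5 ]), np.float64(1.159159627551998), np.float64(-0.2811353602507634))
the job is handed in; nothing more can be done
None
```

The job is handed in at about 19 s: the yellow spirit level is in the pocket and the fingers are holding it down with about 17 N, the foot stopped on its pad, and the bubble at rest between the lines, about 1 mm off centre.

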